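Open the dispenser's vent cap and hold its spring gate at the set marker

ROBOT

A 6-joint arm with a two-finger parallel gripper is mounted at the origin on a cart in front of the work surface, level with it; the furniture and walls round the work are solid. World frame = base frame: x ahead of the robot, y to its left, z up, the work surface at z = 0. Lengths are in mm, angles in rad, forces in N, time in s.
With the tool pointing down it reaches from about 350 to 775 mm from the base axis. Payload 7.3 kg.
Tool frame: the origin (TCP) lies on the centre line of the jaws, within the pads' length; the fingertips stand 11 mm ahead of it and the grasp point (between the pads) lies 8 mm behind it; z points along the fingers, y is the direction in which the jaws open and shut (so a half turn about z gives the same grasp; the last joint's range is limited). The gripper opens to 92 mm and grips with 3 to 60 N. Pads are 19 mm wide; open, the fingers measure 130 mm over their backs; the gripper's body (75 mm by 190 mm) begins 47 mm behind the grasp point.
Start: joints at [-1.38, 0.342, 1.524, -0, 1.275, -0.146], TCP at [173.519, -495.515, 237.741] pointing down, gripper open.
Joint ranges: [-2.53, 2.53], [-0.77, 2.02], [0.04, 2.7], [-1, 4.14], [0.28, 2.66], [-3.11, 3.11]. Speed limits (rad/s): [2.57, 2.57, 3.14, 3.14, 3.14, 3.14].

INTERFACE

Orientations are given as a unit quaternion [x, y, z, w].
In Python, from plant import sense, get_image, camera_info, hand_in gives the robot as it stands. The module is installed in compiled form; this text tells all that it offers.
- The arm moves only by the shell command python3 -m handwheel 'ROWS' [FORCE]. ROWS is JSON, a list that holds one entry, the list of rows, each a list of 5 numbers: the shift along the tool's x, y, z in m, then the turn about the tool's z in rad, then the finger opening in m, from 0 to 0.0918. In form: [[[x, y, z, roll, claw], ...]]. A call has exactly 10 rows; each row is the pose to reach, as a shift and turn from the pose measured when the call began, along the tool's axes at that moment; what a row does not reach only later rows make up. A row lasts 1/10 s, in which the tool goes at most 50 mm and 8.59 degrees, less where a joint would pass 70% of its speed; a pose out of reach is approached as far as the arm can. A call with a gripper value outside its range is refused whole. The fingers move at their own pace and stop on an object; FORCE is the grip in N (left out, the last holds). Time passes only in rows, so rows that repeat a pose let the fingers close, or fill a call up. It gives the time, the measured TCP pose, the force and the opening at its end, in the units of the state.
- sense(): the state, without advancing time (a new reading comes with each control period).
- get_image(name): name is "side" or "top"; returns the picture (400x640x3 uint8, red, green, blue); there is no depth.
- camera_info(name): a dict with "vfov" (degrees; the focal length in pixels is half the picture's height over the tangent of half this angle, whatever the lens; pixels are square), "cx", "cy" (the principal point, pixels), "k1" (the pictures are not rectified: a ray, as slopes to the right and down, at radius r is drawn at 1 + k1 r^2 times it, then the intrinsics apply), "origin" and "attitude" of the camera in the world. Camera axes: x right, y up, looking along -z (the intrinsics and any distortion apply to the point x, -y, -z); pixel columns grow to the right and rows downward; lengths in mm; the calibration is good to about 2 mm. A picture is of the moment at which its call begins. camera_info takes no time and is no camera call.
- hand_in(): hands the job in, once; it reports no verdict.
The state is a dict: "clock": time; "q": joint angles; "joint_velocities": joint speeds; "effort": joint torques, N m; "position": TCP position; "tool_rot": TCP orientation; "ft_force": force on the tool from outside, world axes, zero at the start; "wrist_torque": the same for the moment, N m; "finger_gap": finger opening in mm.
Only numpy, scipy, OpenCV 4.12 (cv2) and the standard library are available. Lean on these libraries where they do the work, as an engineer would, in place of code of your own. Each camera call takes 0.05 s, during which the arm holds its last target.

TASK

Get the dry-goods dispenser ready to portion into the bowl beneath it: first turn the winged vent cap on top of the hopper anticlockwise (seen from above) as far as its stop, then pull the spring-return slide gate out by its upright black handle until the gate's pointer lines up with the marker clamped on the rail beside it. Finish while still holding the gate steady at the marker, because it springs shut if let go. Keep the gate shut until the cap is open, do not shift the marker, and leave the bowl and the other things on the table where they stand.

Things in the scene. Friction and masses are not known exactly. Their poses are not given: they have to be found in the camera images.
- dispenser: Steel bench dispenser, fixed. Base 236x150x8 mm; hopper 90 mm across, top 180 mm above the table; gate housing under it 110x68 mm, top at 118 mm. Origin on the table under the hopper's axis, z up. The gate slides out along its own -x; column at +x; the marker rail runs along -x, 42 mm off on the +y side, top at 110 mm. Place and heading vary.
- cap_grip (a point): Grip point of the vent cap: on its vertical turning axis (the hopper's), 10 mm below the top of the wing. The cap is a grey ribbed disc 52 mm across (its upper face 20 mm below this point) with an upright wing 44 mm long, 14 mm thick, 30 mm high. x runs along the wing, y across its thickness, z up; turns with the cap.
- cap (a joint): Turn of the vent cap in rad: 0 is screwed shut with the wing along the dispenser's x axis, grows anticlockwise seen from above, 1.3 is the open stop. Starts between 0 and 0.2, stays where it is left (friction about 0.06 N m). The cap is captive: it turns but does not lift off.
- handle_grip (a point): Where to grip the gate's handle: on the axis of an upright black post 16x16 mm in section, 14 mm below its top; the post's foot is 60 mm below this point, 168 mm above the table here. It is 125 mm from the hopper's axis with the gate shut. Axes as the dispenser's (gate opens along -x).
- gate (a joint): How far the slide gate is pulled out, m: 0 shut, 0.075 fully out. A spring pulls it shut: about 3 N when shut, 8 N at 0.055; it starts shut and returns there when let go.
- marker (a joint): Where the marker is set, m: it equals the reading of the gate joint at which the pointer lines up with the marker. Set between 0.025 and 0.055, kept by friction (about 4 N).
- gate_pointer (a point): Tip of the gate's pointer, an upright dark fin 3 mm thick on the edge of the gate blade next to the rail, its top 125 mm above the table. It moves with the gate. Axes as the dispenser's.
- marker_edge (a point): Tip of the marker's fin (3 mm thick, top 125 mm above the table), which points from the small grey clamp (14x14x20 mm) on the rail toward the gate. Lined up means that pointer and marker tips have the same place along the dispenser's x axis. Axes as the dispenser's.
- bowl: Black bowl, 183 mm across, 64 mm high, standing on the dispenser's base plate under the spout. Origin at the centre of its underside. Leave it.
- salt_shaker: Salt shaker, 44 mm across, 90 mm high, to the left of the dispenser. Origin at the centre of its underside. Leave it.
- pepper_jar: Spice jar with a screw lid, 45 mm across, 100 mm high, to the right. Origin at the centre of its underside. Leave it.
- pastry_ring: Tinned pastry ring, 65 mm across, 42 mm high, to the front left. Origin at the centre of its underside. Leave it.

How it is judged (in metres and radians):
On the way, in this order (a step that is already met when the one before it is completed fails the run):
1. the vent cap is turned anticlockwise to its open stop (value of joint cap above 1.15 rad), for 0.2 s.
2. the gate is pulled out until its pointer lines up with the marker, and held there by the handle (x of gate_pointer in the frame of marker_edge between -0.005 and 0.005 m and value of joint cap above 1.15 rad and contact force between the fingers and gate above 1 N and distance between the grasp point and handle_grip below 0.06 m), for 0.5 s.
At the end, for the whole second after the job is handed in: The vent cap is within 0.15 rad of its open stop, the gate's pointer is within 5 mm of the marker along the slide, the gate is still (under 10 mm/s), and the fingers are holding it by its handle (contact over 1 N, grasp point within 60 mm of handle_grip) (all of step 2 and velocity of joint gate between -0.01 and 0.01 m/s); the arm keeps its last pose, push and grip.
It fails at once if the gate is opened (more than 15 mm) before the vent cap is open (value of joint gate above 0.015 m and value of joint cap below 1.1 rad).
It fails at once if the marker is shifted by more than 4 mm (distance of marker_edge from where it was at the start of the episode above 0.004 m).
It fails at once if the bowl, salt shaker, pepper jar or pastry ring is moved by more than 20 mm or tipped over (distance of any of bowl, salt_shaker, pepper_jar, pastry_ring from where it was at the start of the episode above 0.02 m or angle between any of bowl, salt_shaker, pepper_jar, pastry_ring's own z axis and vertical above 0.4 rad).
It also fails if it takes over 51 s, if anything falls off the work surface, if the arm or the gripper's body presses on something with over 40 N, if the wrist force passes 120 N, or if a joint passes its speed limit or range.

## Working session

There is one attempt and no reset: what is moved stays moved. The work goes in short steps, Python scripts to look and compute and a shell command to move; the robot and the scene stay as the last step left them, time stands still between calls to the robot, and variables do not carry over. Pictures are saved under pics/ and viewed, and the job is handed in when it is done.

```bash
mkdir -p pics; python3 - <<'E'
from plant import *
import cv2
for n in("side","top"):
    im=get_image(n); cv2.imwrite(f"pics/{n}0.png",im[...,::-1]); print(camera_info(n))
print(sense())
E
```

```text
{'vfov': 48.71964359393168, 'cx': 316.4854934428572, 'cy': 204.81464092613106, 'k1': 0.02957181558219327, 'origin': array([-27.66853281, 862.61335052, 823.85000448]), 'attitude': array([-0.13202849,  0.45201531,  0.84586358, -0.2505303 ])}
{'vfov': 46.247192504382326, 'cx': 314.52652497675615, 'cy': 196.26065672399974, 'k1': 0.020300611923816197, 'origin': array([ 317.54430381,  -14.4870902 , 1296.12345113]), 'attitude': array([ 0.06411238, -0.07367863, -0.69549942,  0.71185787])}
{'clock': 0.1, 'q': array([-1.37995648e+00,  3.42650250e-01,  1.52492828e+00, -8.14043351e-06,
        1.27537463e+00, -1.46040260e-01]), 'joint_velocities': array([ 0.00044596, -0.00156927, -0.00195557, -0.00033875,  0.00024411,
       -0.00131426]), 'effort': array([ 1.65262820e-03, -4.32003307e+01, -2.44695371e+01,  7.18154199e-02,
        5.26594778e-02, -4.29363229e-05]), 'position': array([ 173.46847932, -495.14886963,  237.1135237 ]), 'tool_rot': array([ 9.85847056e-01,  1.67645814e-01, -1.91282794e-05, -6.79991565e-04]), 'ft_force': array([-0.23197692,  0.42477888, -0.17253824]), 'wrist_torque': array([ 0.01629937, -0.0047298 , -0.00588088]), 'finger_gap': 91.74804937386565}
```

View pics/side0.png

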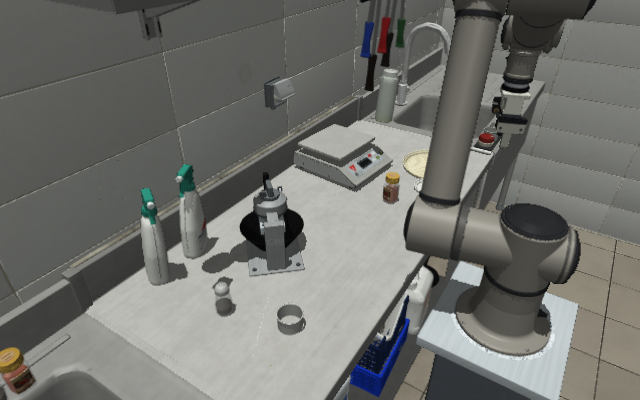

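View pics/top0.png

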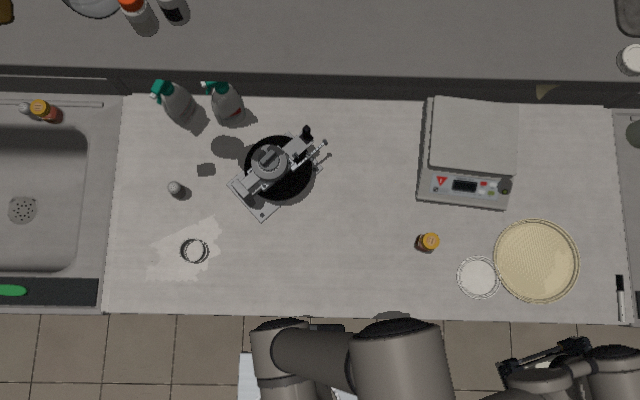

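The dispenser is at about (270,165) in the top view, with the handle near (307,132) and the rail at about (320,150). In the side view it is around (270,220). I'll enlarge both.

```bash
python3 - <<'E'
import cv2
t=cv2.imread("pics/top0.png"); s=cv2.imread("pics/side0.png")
cv2.imwrite("pics/topc.png",cv2.resize(t[110:230,215:345],None,fx=6,fy=5*1.0,interpolation=cv2.INTER_CUBIC) if 0 else cv2.resize(t[115:215,220:340],None,fx=6,fy=6,interpolation=cv2.INTER_CUBIC))
cv2.imwrite("pics/sidec.png",cv2.resize(s[165:285,230:320],None,fx=5,fy=5,interpolation=cv2.INTER_CUBIC))
E
cat > h.py <<'E'
import numpy as np,cv2
from plant import *
from scipy.spatial.transform import Rotation as R
def cam(n):
    c=camera_info(n); f=200/np.tan(np.radians(c['vfov'])/2)
    return c,f,R.from_quat(c['attitude']).as_matrix()
def ray(n,u,v):
    c,f,M=cam(n); d=np.array([(u-c['cx'])/f,(v-c['cy'])/f]); s=d.copy()
    for _ in range(20): s=d/(1+c['k1']*(s@s))
    return np.array(c['origin']),M@np.array([s[0],-s[1],-1])
def atz(n,u,v,z):
    o,d=ray(n,u,v); return o+d*(z-o[2])/d[2]
def proj(n,P):
    c,f,M=cam(n); p=M.T@(np.asarray(P,float)-c['origin']); s=np.array([p[0],-p[1]])/-p[2]
    return s*(1+c['k1']*(s@s))*f+[c['cx'],c['cy']]
def tri(pts):
    A=np.zeros((3,3));b=np.zeros(3)
    for n,u,v in pts:
        o,d=ray(n,u,v); d/=np.linalg.norm(d); Q=np.eye(3)-np.outer(d,d); A+=Q;b+=Q@o
    return np.linalg.solve(A,b)
E
```

```text
(no output)
```

View pics/topc.png

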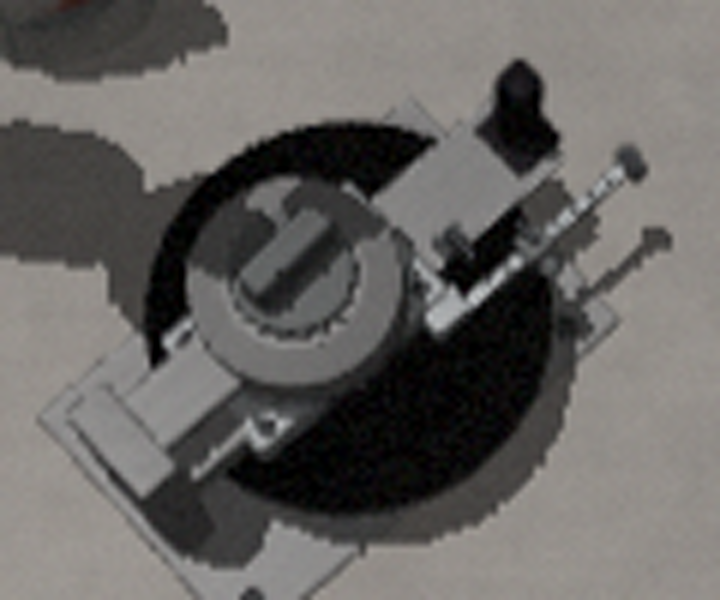

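View pics/sidec.png

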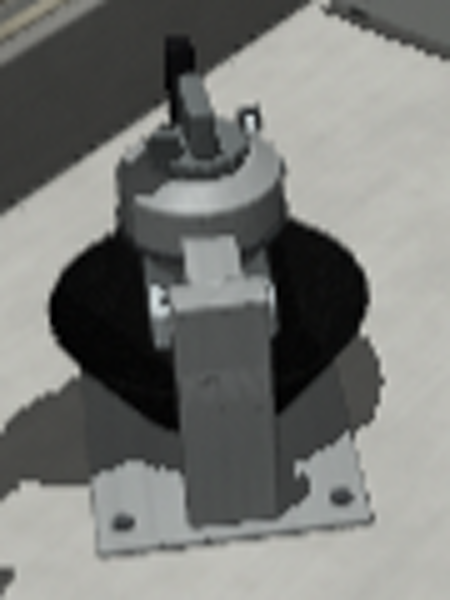

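```bash
python3 - <<'E'
from h import *
t=cv2.imread("pics/top0.png"); s=cv2.imread("pics/side0.png")
def crop(im,x,y,w,h,k): 
    c=im[y:y+h,x:x+w].astype(float); c=np.clip(c*1.6,0,255).astype('uint8')
    return cv2.resize(c,None,fx=k,fy=k,interpolation=cv2.INTER_CUBIC)
cv2.imwrite("pics/topr.png",crop(t,280,120,50,50,12))
cv2.imwrite("pics/sider.png",crop(s,250,165,50,50,12))
C=atz("top",220+298/6,115+285/6,180); H=atz("top",220+519/6,115+80/6,182)
print(C,H,np.linalg.norm(C-H)); d=(C-H)[:2]; print(np.arctan2(d[1],d[0]))
E
```

```text
[620.2674049   84.92889672 180.        ] [710.17504528  -3.44811957 182.        ] 126.0867986997439
2.3647795614616145
```

View pics/topr.png

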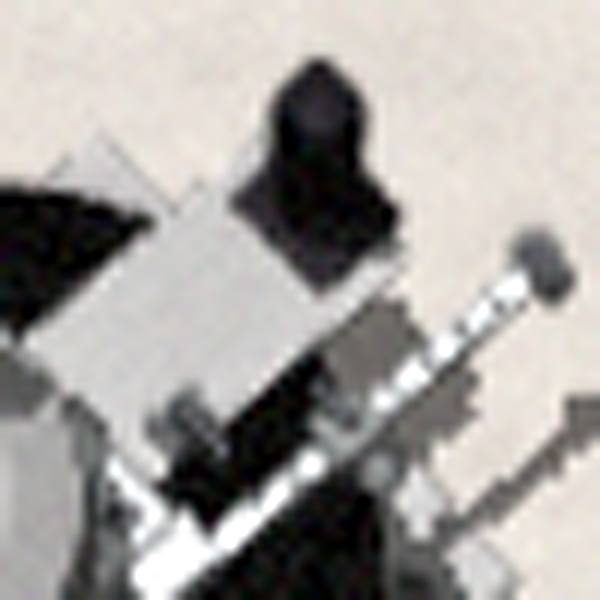

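View pics/sider.png

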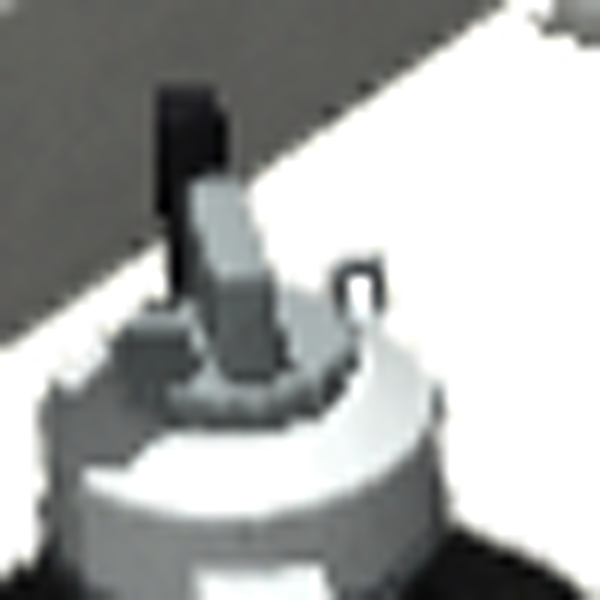

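```bash
python3 - <<'E'
from h import *
P=tri([("top",268,157.7),("side",250+228/12,165+227/12)]); print("wing top c",P,proj("top",P),proj("side",P))
P2=tri([("top",220+519/6,115+80/6),("side",250+190/12,165+90/12)]); print("post",P2,proj("top",P2),proj("side",P2))
# wing direction in top at z
z=P[2]
a=atz("top",220+252/6,115+297/6,z);b=atz("top",220+322/6,115+215/6,z);d=a-b;print("wing",np.linalg.norm(d),np.arctan2(d[1],d[0]))
o=np.array([620.3,84.9]);th=2.365
# better: rail direction
r1=atz("top",280+150/12,120+570/12,110);r2=atz("top",280+540/12,120+265/12,110);d=r1-r2;print("rail",np.arctan2(d[1],d[0]))
for nm,u,v in(("mk",320,378),("mkclamp",340,415),("pt1",190,410),("pt2",215,440),("pt0",165,425)):
    w=atz("top",280+u/12,120+v/12,125)[:2]-P[:2]
    c,s=np.cos(th),np.sin(th); print(nm,c*w[0]+s*w[1],-s*w[0]+c*w[1])
E
```

```text
wing top c [622.15053733  86.18554416 217.04424596] [267.95290038 157.61023507] [269.08775589 183.94092159]
post [708.81228036  -4.10190647 182.32054909] [306.74838079 128.8180051 ] [265.38825236 172.37006419]
wing 43.37997332339591 2.4882933475388347
rail 2.277723480696677
mk -95.96899766909743 33.38690152240659
mkclamp -93.3010718905396 42.35546775627428
pt1 -70.76495768043114 19.040737800721296
pt2 -69.99328924590121 27.63374514760782
pt0 -64.55592134588667 17.71780473957588
```

```bash
python3 - <<'E'
from h import *
f=lambda u,v,z:atz("top",220+u/6,115+v/6,z)
a=f(408,97,8);b=f(618,318,8);c=f(40,416,8)
d=b-a;print(a,b,c,np.linalg.norm(d),np.arctan2(d[1],d[0])-np.pi/2+2*np.pi)
d=c-a;print(np.linalg.norm(d),np.arctan2(d[1],d[0]))
t=cv2.imread("pics/top0.png")
for th in (2.29,2.33,2.365):
    o=np.array([622.,86.]);c,s=np.cos(th),np.sin(th)
    k=8;x0,y0=235,118
    im=cv2.resize(t[y0:y0+75,x0:x0+100],None,fx=k,fy=k,interpolation=cv2.INTER_CUBIC); im=np.clip(im*1.5,0,255).astype('uint8')
    def L(p,q,col=(0,0,255)):
        w=[]
        for (x,y,z) in(p,q):
            uv=proj("top",[o[0]+c*x-s*y,o[1]+s*x+c*y,z]); w.append(tuple(int(round(e)) for e in ((uv+.5-[x0,y0])*k)))
        cv2.line(im,w[0],w[1],col,1)
    L((-125,0,182),(0,0,182)); L((-140,42,110),(-40,42,110),(0,255,0))
    L((-55,-34,118),(-55,34,118));L((-55,34,118),(0,34,118));L((-55,-34,118),(0,-34,118))
    an=np.linspace(0,2*np.pi,37)
    for i in range(36): L((45*np.cos(an[i]),45*np.sin(an[i]),180),(45*np.cos(an[i+1]),45*np.sin(an[i+1]),180),(255,0,0))
    for X in(-133,-117):L((X,-8,182),(X,8,182),(0,255,255))
    for Y in(-8,8):L((-133,Y,182),(-117,Y,182),(0,255,255))
    cv2.imwrite(f"pics/ov{th}.png",im)
E
```

```text
[761.48207891  51.29307983   8.        ] [654.73937572 -51.47699385   8.        ] [600.40598106 218.150122     8.        ] 148.17453468560478 2.337235486462774
231.91977454037038 2.3385678922915494
```

View pics/ov2.33.png

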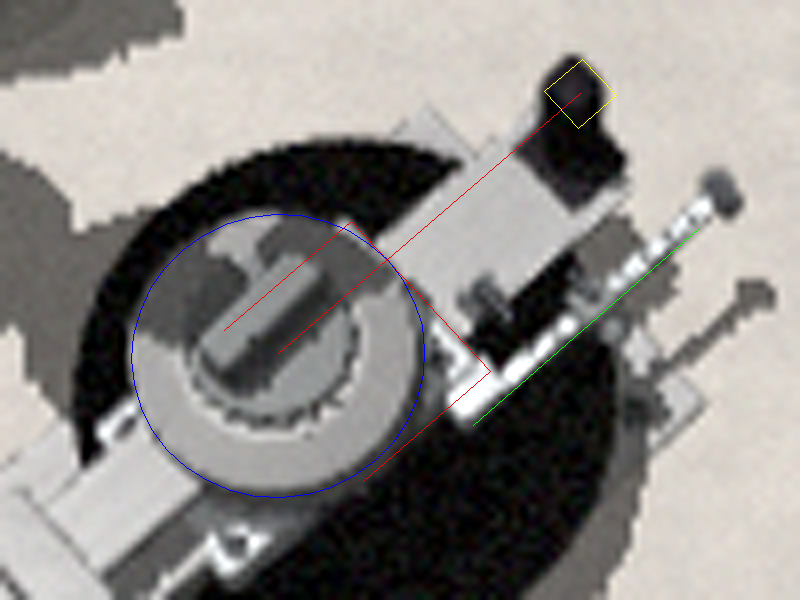

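The top view puts the hopper axis at about (622, 86.5) with heading 2.337. The wing top is at z≈217 and the cap is at about 0.15 rad. The marker is at about px (307,152) and the pointer at about (296,154). I'll move to above the cap with the jaws across the wing.

```bash
cat >> h.py <<'E'
def go(x,y,z,yaw):
    s=sense(); M=R.from_quat(s['tool_rot']).as_matrix(); d=M.T@(np.array([x,y,z])-s['position'])/1000
    ya=np.arctan2(M[1,1],M[0,1]); r=-(yaw-ya); r=(r+np.pi/2)%np.pi-np.pi/2
    print("t",s['clock'].round(2) if hasattr(s['clock'],'round') else s['clock'],"pos",s['position'].round(1),"yaw_y",ya.round(3),"tilt",M[:,2].round(3),"shift",d.round(4),"roll",round(r,3),"F",s['ft_force'].round(1),s['wrist_torque'].round(2),"gap",round(s['finger_gap'],1),"q",s['q'].round(2))
E
python3 -m handwheel '[[[0.02,-0.012,-0.01,0.03,0.09],[0.055,-0.035,-0.03,0.1,0.09],[0.095,-0.06,-0.05,0.2,0.09],[0.135,-0.086,-0.065,0.3,0.09],[0.175,-0.112,-0.065,0.42,0.09],[0.215,-0.138,-0.065,0.54,0.09],[0.255,-0.164,-0.065,0.66,0.09],[0.295,-0.19,-0.065,0.78,0.09],[0.33,-0.213,-0.065,0.9,0.09],[0.36,-0.233,-0.065,0.99,0.09]]]' 20
python3 -c "
from h import *
go(622,86.5,260,-2.225)"
```

```text
clock: 1.1
position: [437.0, -154.4, 302.3]
tool_rot: [0.946, -0.323, -0.001, -0.001]
ft_force: [0.4, -0.1, -0.7]
finger_gap: 90.2
t 1.1 pos [ 437.  -154.4  302.3] yaw_y -2.228 tilt [-0.001  0.002 -1.   ] shift [-0.0007 -0.3037  0.0426] roll -0.003 F [ 0.4 -0.1 -0.7] [ 0.05  0.02 -0.05] gap 90.2 q [-0.51  0.18  1.56  0.    1.4   1.72]
```

```bash

python3 -m handwheel '[[[0,-0.03,0,0,0.09],[0,-0.07,0,0,0.09],[0,-0.11,0,0,0.09],[0,-0.15,0,0,0.09],[0,-0.19,0,0,0.09],[0,-0.23,0,0,0.09],[0,-0.265,0.01,0,0.09],[0,-0.29,0.02,0,0.09],[0,-0.304,0.035,0,0.09],[0,-0.304,0.043,0,0.09]]]' 20
python3 - <<'E'
from h import *
go(622,86.5,204,-2.225)
cv2.imwrite("pics/a.png",get_image("side")[140:260,200:360,::-1].repeat(5,0).repeat(5,1))
cv2.imwrite("pics/b.png",get_image("top")[100:220,200:360,::-1].repeat(5,0).repeat(5,1))
E
```

```text
clock: 2.1
position: [622.5, 87.4, 256.9]
tool_rot: [0.947, -0.322, -0.002, -0.0]
ft_force: [0.4, -0.4, -0.7]
finger_gap: 89.8
t 2.1 pos [622.5  87.4 256.9] yaw_y -2.226 tilt [-0.004  0.002 -1.   ] shift [0.0004 0.001  0.0529] roll -0.001 F [ 0.4 -0.4 -0.7] [0.07 0.09 0.02] gap 89.8 q [0.02 0.53 1.18 0.   1.44 2.24]
```

View pics/a.png

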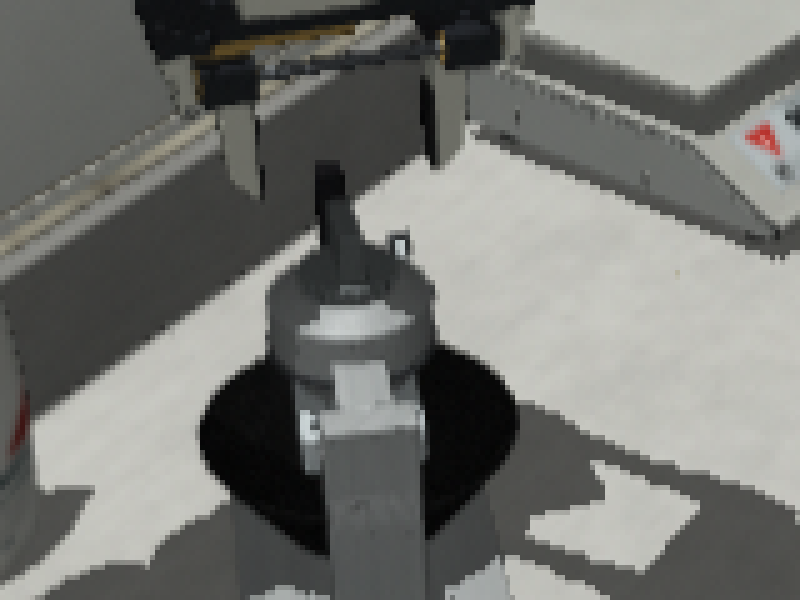

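View pics/b.png

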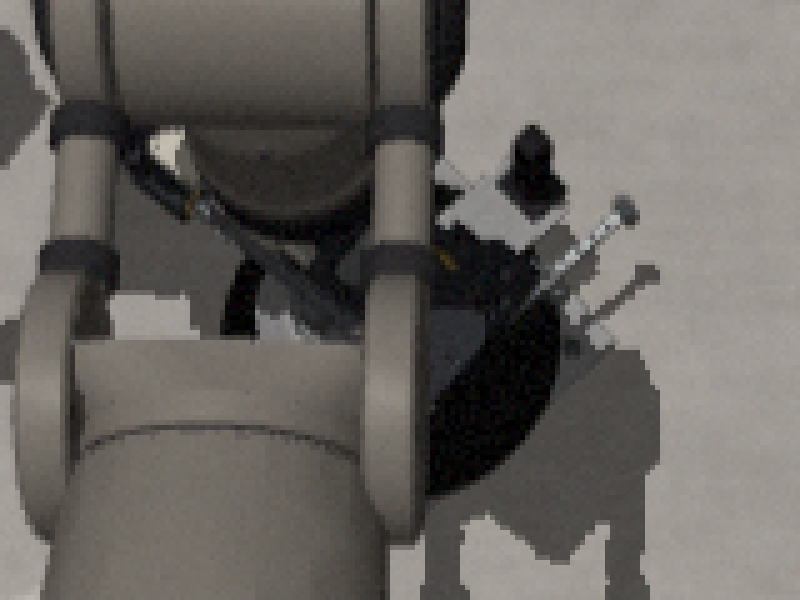

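The side view shows the fingers straddling the wing, one at about px (250,170) and the other at (290,165). The top view is blocked by the arm, so I'll measure the marker in the first, unobstructed picture. Next I descend and grip the wing.

```bash

python3 -m handwheel '[[[0,0.001,0.015,0,0.09],[0,0.001,0.03,0,0.09],[0,0.001,0.042,0,0.09],[0,0.001,0.049,0,0.09],[0,0.001,0.0515,0,0.08],[0,0.001,0.0515,0,0.05],[0,0.001,0.0515,0,0.03],[0,0.001,0.0515,0,0.01],[0,0.001,0.0515,0,0.005],[0,0.001,0.0515,0,0.005]]]' 20
python3 - <<'E'
from h import *
go(622,86.5,204,-2.225)
E
```

```text
clock: 3.2
position: [620.8, 84.9, 206.2]
tool_rot: [0.946, -0.323, -0.002, 0.0]
ft_force: [-0.7, 0.7, -0.1]
finger_gap: 46.2
t 3.2 pos [620.8  84.9 206.2] yaw_y -2.228 tilt [-0.004  0.001 -1.   ] shift [ 0.     -0.002   0.0022] roll -0.003 F [-0.7  0.7 -0.1] [ 0.07  0.01 -0.04] gap 46.2 q [0.01 0.56 1.27 0.   1.32 2.24]
```

```bash

python3 -m handwheel '[[[0,0,0,0,0.03],[0,0,0,0,0.02],[0,0,0,0,0.005],[0,0,0,0,0.005],[0,0,0,0,0.005],[0,0,0,0,0.005],[0,0,0,0,0.005],[0,0,0,0,0.005],[0,0,0,0,0.005],[0,0,0,0,0.005]]]' 25
python3 - <<'E'
from h import *
go(622,86.5,204,-2.225)
E
```

```text
clock: 4.2
position: [623.1, 88.8, 206.4]
tool_rot: [0.947, -0.322, -0.0, -0.004]
ft_force: [9.9, 13.9, -4.0]
finger_gap: 13.9
t 4.2 pos [623.1  88.8 206.4] yaw_y -2.227 tilt [ 0.002  0.007 -1.   ] shift [0.0006 0.0025 0.0023] roll -0.002 F [ 9.9 13.9 -4. ] [ 2.36 -1.62 -0.01] gap 13.9 q [0.02 0.56 1.26 0.01 1.32 2.24]
```

```bash

python3 -m handwheel '[[[0,0,0,0,0.005],[0,0,0,-0.05,0.005],[0,0,0,-0.15,0.005],[0,0,0,-0.27,0.005],[0,0,0,-0.39,0.005],[0,0,0,-0.51,0.005],[0,0,0,-0.63,0.005],[0,0,0,-0.75,0.005],[0,0,0,-0.87,0.005],[0,0,0,-0.95,0.005]]]' 25
python3 - <<'E'
from h import *
go(622,86.5,204,-2.225)
E
```

```text
clock: 5.2
position: [622.9, 86.9, 206.3]
tool_rot: [0.989, 0.148, 0.001, -0.002]
ft_force: [0.2, -5.0, 0.4]
finger_gap: 13.6
t 5.2 pos [622.9  86.9 206.3] yaw_y -1.273 tilt [ 0.001  0.004 -1.   ] shift [-0.001   0.0001  0.0023] roll 0.952 F [ 0.2 -5.   0.4] [-1.26  0.22 -0.06] gap 13.6 q [0.01 0.56 1.26 0.   1.32 1.29]
```

```bash

python3 -m handwheel '[[[0,0,0,-0.04,0.005],[0,0,0,-0.08,0.005],[0,0,0,-0.12,0.005],[0,0,0,-0.15,0.005],[0,0,0,-0.18,0.005],[0,0,0,-0.21,0.005],[0,0,0,-0.23,0.005],[0,0,0,-0.25,0.005],[0,0,0,-0.25,0.005],[0,0,0,-0.25,0.005]]]' 25
python3 - <<'E'
from h import *
go(622,86.5,204,-1.075)
E
```

```text
clock: 6.2
position: [623.0, 86.4, 206.3]
tool_rot: [0.963, 0.27, 0.001, -0.002]
ft_force: [1.8, -4.1, -1.0]
finger_gap: 14.4
t 6.2 pos [623.   86.4 206.3] yaw_y -1.024 tilt [ 0.001  0.004 -1.   ] shift [-0.0008 -0.0006  0.0023] roll 0.051 F [ 1.8 -4.1 -1. ] [-0.83 -0.27 -0.66] gap 14.4 q [0.01 0.56 1.26 0.   1.32 1.04]
```

The moment of -0.66 N m about z at yaw -1.02 means the cap is on its stop. I'll open the fingers and lift.

```bash

python3 -m handwheel '[[[0,0,0,0.03,0.03],[0,0,0,0.03,0.05],[0,0,0,0.03,0.06],[0,0,0,0.03,0.06],[0,0,-0.01,0.03,0.06],[0,0,-0.03,0.03,0.06],[0,0,-0.055,0.03,0.06],[0,0,-0.075,0.03,0.06],[0,0,-0.09,0.03,0.06],[0,0,-0.1,0.03,0.06]]]' 25
python3 - <<'E'
from h import *
go(709.6,-3.6,240,-0.804)
cv2.imwrite("pics/a2.png",get_image("side")[140:260,200:360,::-1].repeat(5,0).repeat(5,1))
E
```

```text
clock: 7.2
position: [623.2, 86.2, 308.6]
tool_rot: [0.967, 0.256, 0.002, -0.001]
ft_force: [0.3, -0.2, -0.1]
finger_gap: 60.3
t 7.2 pos [623.2  86.2 308.6] yaw_y -1.054 tilt [ 0.004  0.004 -1.   ] shift [0.0304 0.1209 0.0686] roll -0.25 F [ 0.3 -0.2 -0.1] [-0.05 -0.01  0.01] gap 60.3 q [0.01 0.5  1.08 0.   1.56 1.07]
```

View pics/a2.png

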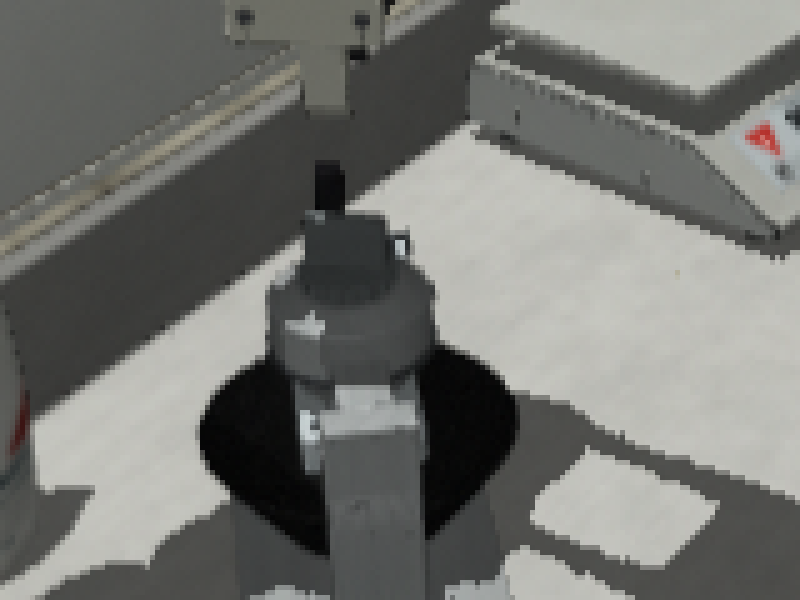

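The wing now stands crosswise at about px (269,187), so the cap is open. Next I measure the marker against the pointer, with a dispenser-frame grid at z=125 drawn over the first top picture.

```bash
python3 - <<'E'
from h import *
t=cv2.imread("pics/top0.png")
o=np.array([622.5,87.5]);th=2.337;c,s=np.cos(th),np.sin(th)
k=20;x0,y0=288,140;W,H=38,28
im=cv2.resize(t[y0:y0+H,x0:x0+W],None,fx=k,fy=k,interpolation=cv2.INTER_NEAREST); im=np.clip(im*1.6,0,255).astype('uint8')
for X in range(-120,-50,5):
    w=[]
    for y in(10,50):
        uv=proj("top",[o[0]+c*X-s*y,o[1]+s*X+c*y,125]); w.append(tuple(int(round(e)) for e in ((uv+.5-[x0,y0])*k)))
    cv2.line(im,w[0],w[1],(0,0,255) if X%10==0 else (0,200,0),1); cv2.putText(im,str(X),w[1],0,.4,(255,0,0),1)
    # rectified patch
cv2.imwrite("pics/grid.png",im)
# rectified view at z=125: x -125..-45, y 0..60
k=9;xs=np.arange(-125,-45,1/k);ys=np.arange(0,60,1/k)
mx=np.zeros((len(ys),len(xs)),'float32');my=mx.copy()
g=np.array([[proj("top",[o[0]+c*X-s*Y,o[1]+s*X+c*Y,125]) for X in xs[::9]] for Y in ys[::9]],'float32')
gx=cv2.resize(g,(len(xs),len(ys)))
Y,X=np.meshgrid(ys,xs,indexing='ij')
# homography-like exact
src=np.array([[xs[0],ys[0]],[xs[-1],ys[0]],[xs[0],ys[-1]],[xs[-1],ys[-1]]],'float32')
dst=np.array([proj("top",[o[0]+c*a-s*b,o[1]+s*a+c*b,125]) for a,b in src],'float32')
Hm=cv2.getPerspectiveTransform(src,dst); m=cv2.perspectiveTransform(np.stack([X,Y],-1).reshape(-1,1,2).astype('float32'),Hm).reshape(len(ys),len(xs),2)
r=cv2.remap(t,m[...,0],m[...,1],cv2.INTER_CUBIC); r=np.clip(r*1.6,0,255).astype('uint8')
for X in range(-120,-45,10): cv2.line(r,(int((X+125)*k),0),(int((X+125)*k),8),(0,0,255),1); cv2.putText(r,str(X),(int((X+125)*k),20),0,.4,(0,0,255),1)
cv2.imwrite("pics/rect.png",r)
E
```

```text
Traceback (most recent call last):
  File "h.py", line 14, in proj
    c,f,M=cam(n); p=M.T@(np.asarray(P,float)-c['origin']); s=np.array([p[0],-p[1]])/-p[2]
          ~~~^^^
  File "h.py", line 5, in cam
    c=camera_info(n); f=200/np.tan(np.radians(c['vfov'])/2)
ValueError: time passes only in moves, steps and waits
```

View pics/grid.png

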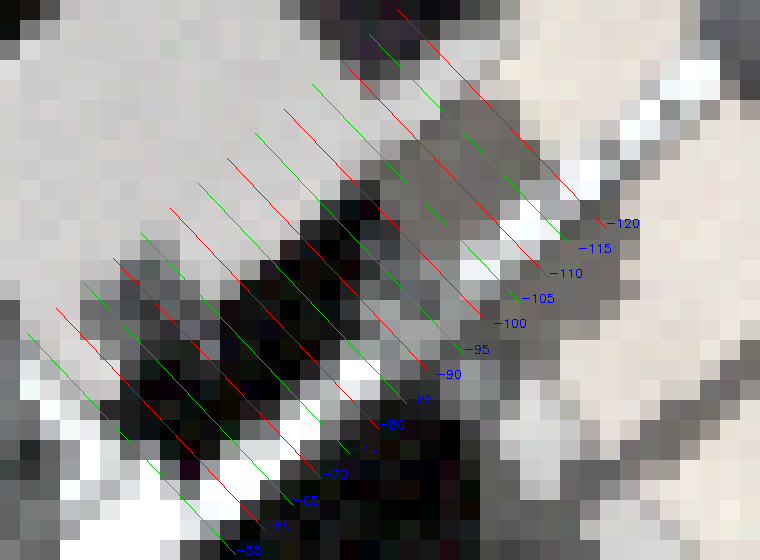

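```bash
python3 - <<'E'
import re
t=open('h.py').read()
t=t.replace("def cam(n):\n    c=camera_info(n);","_C={}\ndef cam(n):\n    if n not in _C: _C[n]=camera_info(n)\n    c=_C[n];")
open('h.py','w').write(t)
E
python3 - <<'E'
from h import *
o=np.array([622.5,87.5]);th=2.337;c,s=np.cos(th),np.sin(th)
for X,Y,Z in((-140,42,110),(-94,42,115),(-94,35,125),(-68,25,125),(-125,0,182)):
    w=[o[0]+c*X-s*Y,o[1]+s*X+c*Y,Z]; print(X,Y,Z,np.round(w),proj("side",w).round(1),proj("top",w).round(1))
t=cv2.imread("pics/top0.png")
for z in(125,):
  k=9;xs=np.arange(-130,-45,1/k);ys=np.arange(-5,60,1/k)
  Y,X=np.meshgrid(ys,xs,indexing='ij')
  src=np.array([[xs[0],ys[0]],[xs[-1],ys[0]],[xs[0],ys[-1]],[xs[-1],ys[-1]]],'float32')
  dst=np.array([proj("top",[o[0]+c*a-s*b,o[1]+s*a+c*b,z]) for a,b in src],'float32')
  Hm=cv2.getPerspectiveTransform(src,dst); m=cv2.perspectiveTransform(np.stack([X,Y],-1).reshape(-1,1,2).astype('float32'),Hm).reshape(len(ys),len(xs),2)
  r=cv2.remap(t,m[...,0],m[...,1],cv2.INTER_CUBIC); r=np.clip(r*1.8,0,255).astype('uint8')
  for X in range(-130,-45,10): cv2.line(r,(int((X+130)*k),0),(int((X+130)*k),8),(0,0,255),1); cv2.putText(r,str(X),(int((X+130)*k),20),0,.4,(0,0,255),1)
  for Y in range(0,60,10): cv2.putText(r,str(Y),(0,int((Y+5)*k)),0,.4,(0,0,255),1)
  cv2.imwrite("pics/rect.png",r)
E
```

```text
-140 42 110 [689. -42. 110.] [279.7 189.5] [321.1 145.4]
-94 42 115 [657.  -9. 115.] [281.5 196.1] [308.3 156.2]
-94 35 125 [662.  -5. 125.] [279.  193.5] [306.5 153.3]
-68 25 125 [652.  21. 125.] [276.7 198.6] [296.5 157. ]
-125 0 182 [709.  -3. 182.] [265.  172.6] [306.1 128.7]
```

View pics/rect.png

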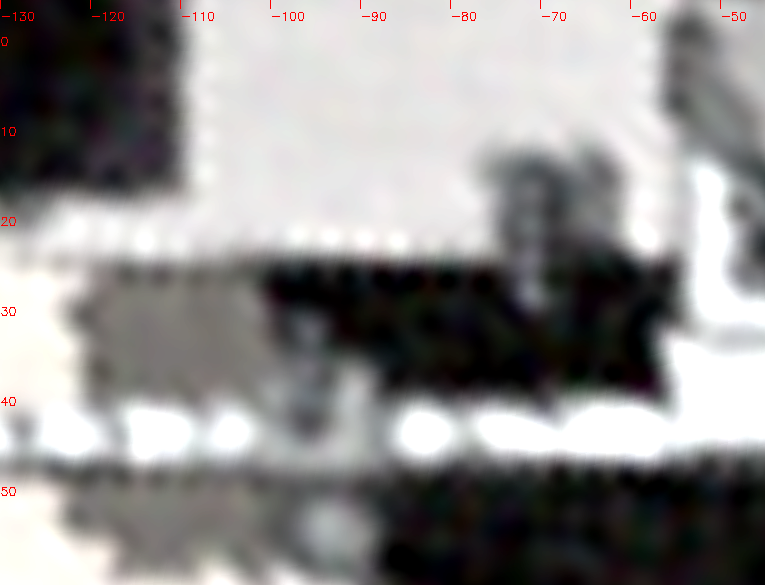

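In the rectified view the pointer fin's grey streak is at px (531,240), X≈-71. The marker fin is at px (305,360), X≈-96, so the offset is about 25 mm. I'll check this with brightness profiles, then move over the handle.

```bash
python3 - <<'E'
import cv2,numpy as np
r=cv2.imread("pics/rect.png").astype(float).mean(2)
def prof(y0,y1,x0,x1):
    p=r[int((y0+5)*9):int((y1+5)*9),:].mean(0)
    print([(X,int(p[int((X+130)*9)])) for X in np.arange(x0,x1,1)])
prof(25,29,-80,-60); prof(17,22,-82,-56); prof(30,34,-106,-86); prof(35,39,-106,-82)
E
python3 -m handwheel '[[[0.003,0.012,0,-0.03,0.06],[0.008,0.032,0,-0.07,0.06],[0.014,0.056,0,-0.12,0.06],[0.02,0.08,0,-0.17,0.06],[0.025,0.1,0,-0.21,0.06],[0.028,0.112,0,-0.24,0.06],[0.03,0.119,0.015,-0.25,0.06],[0.0304,0.121,0.04,-0.25,0.06],[0.0304,0.121,0.06,-0.25,0.06],[0.0304,0.121,0.07,-0.25,0.06]]]' 25
python3 - <<'E'
from h import *
go(709.6,-3.1,162,-0.804)
cv2.imwrite("pics/a3.png",get_image("side")[120:240,200:360,::-1].repeat(5,0).repeat(5,1))
cv2.imwrite("pics/b3.png",get_image("top")[90:210,230:390,::-1].repeat(5,0).repeat(5,1))
E
```

```text
[(np.int64(-80), 12), (np.int64(-79), 20), (np.int64(-78), 20), (np.int64(-77), 10), (np.int64(-76), 6), (np.int64(-75), 15), (np.int64(-74), 29), (np.int64(-73), 55), (np.int64(-72), 93), (np.int64(-71), 112), (np.int64(-70), 88), (np.int64(-69), 50), (np.int64(-68), 32), (np.int64(-67), 26), (np.int64(-66), 15), (np.int64(-65), 5), (np.int64(-64), 4), (np.int64(-63), 6), (np.int64(-62), 9), (np.int64(-61), 9)]
[(np.int64(-82), 232), (np.int64(-81), 231), (np.int64(-80), 231), (np.int64(-79), 232), (np.int64(-78), 235), (np.int64(-77), 228), (np.int64(-76), 202), (np.int64(-75), 160), (np.int64(-74), 118), (np.int64(-73), 96), (np.int64(-72), 99), (np.int64(-71), 103), (np.int64(-70), 87), (np.int64(-69), 65), (np.int64(-68), 61), (np.int64(-67), 77), (np.int64(-66), 95), (np.int64(-65), 108), (np.int64(-64), 115), (np.int64(-63), 120), (np.int64(-62), 137), (np.int64(-61), 177), (np.int64(-60), 227), (np.int64(-59), 254), (np.int64(-58), 253), (np.int64(-57), 242)]
[(np.int64(-106), 115), (np.int64(-105), 117), (np.int64(-104), 121), (np.int64(-103), 124), (np.int64(-102), 124), (n
[... 468 characters left out ...]
 140), (np.int64(-99), 137), (np.int64(-98), 126), (np.int64(-97), 119), (np.int64(-96), 115), (np.int64(-95), 103), (np.int64(-94), 94), (np.int64(-93), 107), (np.int64(-92), 136), (np.int64(-91), 155), (np.int64(-90), 146), (np.int64(-89), 114), (np.int64(-88), 72), (np.int64(-87), 38), (np.int64(-86), 25), (np.int64(-85), 30), (np.int64(-84), 36), (np.int64(-83), 34)]
clock: 8.25
position: [708.8, -3.3, 236.0]
tool_rot: [0.927, 0.374, 0.001, -0.002]
ft_force: [-0.2, -0.0, -0.0]
finger_gap: 60.1
t 8.25 pos [708.8  -3.3 236. ] yaw_y -0.804 tilt [ 0.     0.005 -1.   ] shift [0.0005 0.0006 0.074 ] roll 0.0 F [-0.2 -0.  -0. ] [-0.06  0.01  0.01] gap 60.1 q [-0.11  0.7   0.92  0.    1.52  0.69]
```

View pics/a3.png

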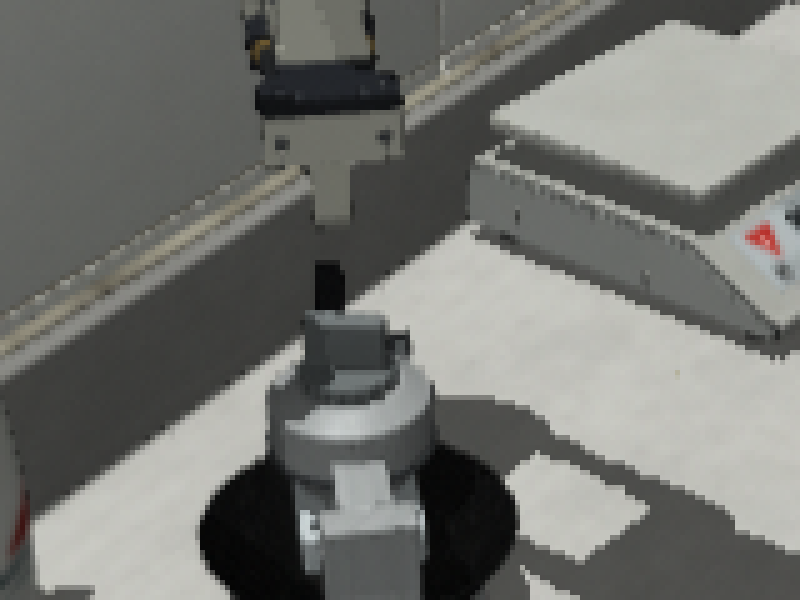

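View pics/b3.png

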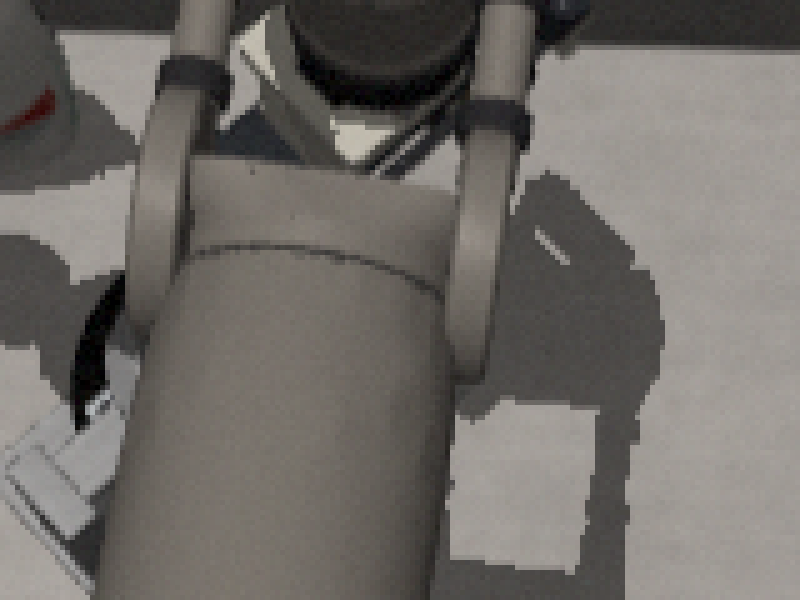

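The fingers stand above the post (post at about px (266,177) in the side view). The arm hides the marker from the top camera, so I'll use the measured 25 mm offset. I descend and grip with a slight bias towards shut, which gives a clean zero.

```bash

python3 -m handwheel '[[[0,-0.001,0.01,0,0.06],[0,-0.001,0.03,0,0.06],[0,-0.001,0.05,0,0.06],[0,-0.001,0.065,0,0.05],[0,-0.001,0.073,0,0.04],[0,-0.001,0.076,0,0.03],[0,-0.001,0.076,0,0.03],[0,-0.001,0.076,0,0.03],[0,-0.001,0.076,0,0.03],[0,-0.001,0.076,0,0.03]]]' 30
python3 - <<'E'
from h import *
go(709.6,-3.1,160,-0.804)
E
```

```text
clock: 9.35
position: [708.8, -2.3, 162.1]
tool_rot: [0.927, 0.374, 0.002, -0.002]
ft_force: [0.1, 0.5, 0.1]
finger_gap: 30.1
t 9.35 pos [708.8  -2.3 162.1] yaw_y -0.804 tilt [ 0.002  0.004 -1.   ] shift [0.     0.0012 0.0021] roll 0.0 F [0.1 0.5 0.1] [-0.05  0.01  0.05] gap 30.1 q [-0.11  0.74  1.04  0.    1.35  0.69]
```

```bash

python3 -m handwheel '[[[0,0,0,0,0.02],[0,0,0,0,0.01],[0,0,0,0,0.005],[0,0,0,0,0.005],[0,0,0,0,0.005],[0,0,0,0,0.005],[0,0,0,0,0.005],[0,0,0,0,0.005],[0,0,0,0,0.005],[0,0,0,0,0.005]]]' 30
python3 - <<'E'
from h import *
go(709.6,-3.1,160,-0.804)
s=sense();y=np.array([.694,-.72,0]);print("F along -x",s['ft_force']@y)
E
```

```text
clock: 10.35
position: [710.4, -3.9, 162.4]
tool_rot: [0.928, 0.374, 0.003, 0.0]
ft_force: [6.6, -4.1, -0.8]
finger_gap: 15.4
t 10.35 pos [710.4  -3.9 162.4] yaw_y -0.805 tilt [ 0.007  0.002 -1.   ] shift [-0.0001 -0.0011  0.0024] roll -0.001 F [ 6.6 -4.1 -0.8] [-0.63 -0.86 -0.12] gap 15.4 q [-0.11  0.74  1.04  0.    1.35  0.69]
F along -x 7.551232913768564
```

The force of +7.5 N along -x means the gate is against its shut stop, so zero is at TCP (710.4, -3.9). I pull along tool +y.

```bash

python3 -m handwheel '[[[0,0.002,0,0,0.005],[0,0.006,0,0,0.005],[0,0.01,0,0,0.005],[0,0.014,0,0,0.005],[0,0.018,0,0,0.005],[0,0.022,0,0,0.005],[0,0.0245,0,0,0.005],[0,0.026,0,0,0.005],[0,0.026,0,0,0.005],[0,0.026,0,0,0.005]]]' 30
python3 - <<'E'
from h import *
go(709.6,-3.1,160,-0.804)
s=sense();y=np.array([.694,-.72,0]);print("F along -x",s['ft_force']@y,"pull",(s['position']-[710.4,-3.9,0])@y, (s['position']-[710.4,-3.9,0])@np.array([.72,.694,0]))
cv2.imwrite("pics/a4.png",get_image("side")[120:240,200:360,::-1].repeat(5,0).repeat(5,1))
cv2.imwrite("pics/b4.png",get_image("top")[90:210,230:390,::-1].repeat(5,0).repeat(5,1))
E
```

```text
clock: 11.35
position: [728.1, -22.5, 162.4]
tool_rot: [0.928, 0.374, 0.003, -0.0]
ft_force: [-4.5, 3.8, 1.5]
finger_gap: 15.9
t 11.35 pos [728.1 -22.5 162.4] yaw_y -0.805 tilt [ 0.005  0.003 -1.   ] shift [ 0.0001 -0.0268  0.0023] roll -0.001 F [-4.5  3.8  1.5] [ 0.51  0.87 -0.13] gap 15.9 q [-0.14  0.78  0.96  0.    1.39  0.67]
F along -x -5.847880165823195 pull 25.711921896759428 -0.13182667892004415
```

View pics/a4.png

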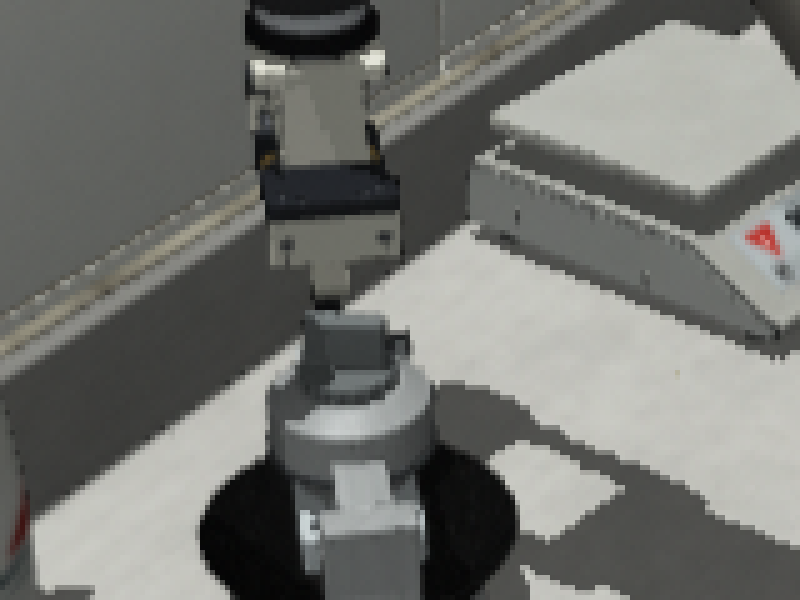

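View pics/b4.png

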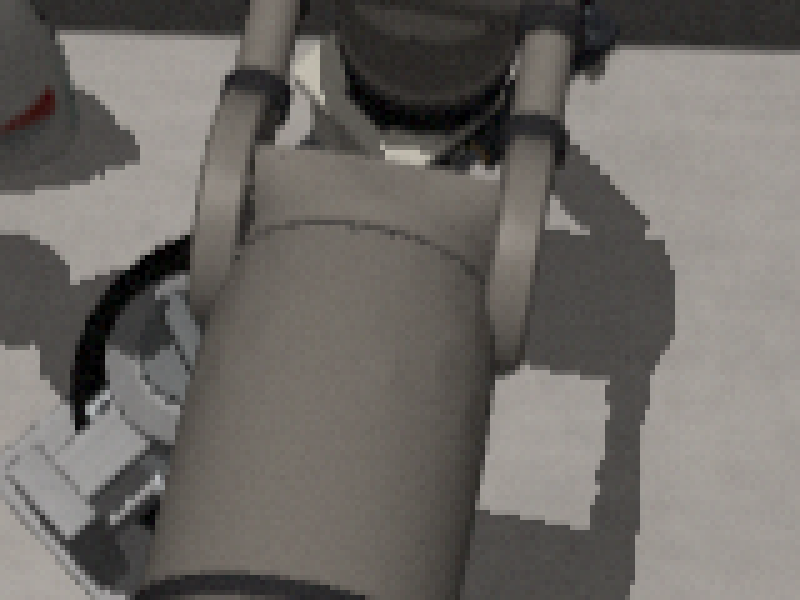

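The arm still hides the marker in the top view. The side view shows the fingers on the post at about px (266,176) and the wing unchanged at (269,188). The pull is 25.7 mm with about 5.8 N of spring force, which fits the model. I hold for a second and recheck.

```bash

python3 -m handwheel '[[[0,0,0,0,0.005],[0,0,0,0,0.005],[0,0,0,0,0.005],[0,0,0,0,0.005],[0,0,0,0,0.005],[0,0,0,0,0.005],[0,0,0,0,0.005],[0,0,0,0,0.005],[0,0,0,0,0.005],[0,0,0,0,0.005]]]' 30
python3 - <<'E'
from h import *
s=sense();y=np.array([.694,-.72,0]);print(s['clock'],s['finger_gap'],s['position'],np.abs(s['joint_velocities']).max(),"F along -x",s['ft_force']@y,"pull",(s['position']-[710.4,-3.9,0])@y)
E
```

```text
clock: 12.45
position: [728.0, -22.2, 162.4]
tool_rot: [0.927, 0.374, 0.003, -0.001]
ft_force: [-4.9, 3.6, 1.0]
finger_gap: 15.8
12.45 15.82526717249292 [727.96072167 -22.24877047 162.36213302] 0.0016262068537407145 F along -x -6.0572011733982745 pull 25.39825558214572
```

```bash
python3 -c "
from plant import hand_in
print(hand_in())"
```

```text
the job is handed in; nothing more can be done
None
```

I turned the vent cap anticlockwise to its stop, then gripped the gate's handle and pulled the gate out to the marker. I handed in while still holding it, at about 12.5 s of the 51 s allowed.

**Cap:** the wing stopped turning about 1.2 rad from where I gripped it, with a moment of about 0.66 N m on the gripper. The side picture afterwards shows the wing crosswise.

**Gate:** it is held 25.4 mm from its shut stop, against a spring force of about 6 N (the stated spring figures give about 5.3 N). The gap between the fingers is 15.8 mm on the 16 mm post, with a 30 N grip setting, and the arm is still.

**Not confirmed:** I could not see the pointer and marker together at the end, because the arm blocks the top camera there and the hopper blocks the side one. The alignment relies on the first top picture, where the marker was 24.8 mm beyond the pointer; I put the uncertainty at 1–2 mm. Since the marker is never set below 25 mm, the 25.4 mm pull should be well within the 5 mm allowed.

I saw no sign that the bowl, marker or other objects were touched, but I did not measure their positions again at the end.

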